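# Shift the bench gearbox into third

### The arm

A 6-joint arm with a two-finger parallel gripper is mounted at the origin on a cart in front of the work surface, level with it; the furniture and walls round the work are solid. World frame = base frame: x ahead of the robot, y to its left, z up, the work surface at z = 0. Lengths are in m, angles in rad, forces in N, time in s.
With the tool pointing down it reaches from about 0.275 to 0.75 m from the base axis. Payload 10.2 kg.
Tool frame: the origin (TCP) lies where the fingers leave the gripper's body, on its centre line; the fingertips stand 73 mm ahead of it and the grasp point (between the pads) lies bot.grasp_offset ahead of it (bot.grasp_offset is the distance from the TCP to the grasp point, in m); z points along the fingers, y is the direction in which the jaws open and shut (so a half turn about z gives the same grasp; the last joint's range is limited). The gripper opens to 85 mm and grips with 20 to 120 N. Pads are 22 mm wide; open, the fingers measure 114 mm over their backs; the gripper's body (76 mm by 85 mm) begins 54 mm behind the grasp point. The pads swing forward as they close: fully open they stand 13 mm farther back than shut.
Start: joints at [-1.441, 0.313, 1.498, -0, 1.331, -0.223], TCP at [0.181, -0.493, 0.304] pointing down, gripper open.
Joint ranges: [-2.94, 2.94], [-0.97, 2.17], [0.19, 2.56], [-1.23, 4.37], [0.02, 3.11], [-2.88, 2.88]. Speed limits (rad/s): [2.39, 2.39, 3.01, 3.14, 3.14, 3.14].

### API

Orientations are given as [roll, pitch, yaw] about the fixed x, y, z axes, in that order (R = Rz(yaw) Ry(pitch) Rx(roll)).
In Python, from rig import bot gives the robot as it stands.
- The arm moves only by the tool move_arm, never from a script. Its arguments are lists of equal length, an entry for each row: "delta_pos": the shift along the tool's x, y, z in cm, a list of three; "twist": the turn, a rotation vector about the tool's x, y, z in degrees, a list of three; "jaw": the opening, from 0 (shut) to 1 (fully open). In form: {"delta_pos": [[dx, dy, dz], ...], "twist": [[ax, ay, az], ...], "jaw": [jaw, ...]}. A call has 1 to 8 rows; each row is the pose to reach, as a shift and turn from the pose commanded when the call began, along the tool's axes at that moment; what a row does not reach only later rows make up. A row lasts 1/10 s, in which the tool goes at most 50 mm and 8.59 degrees, less where a joint would pass 70% of its speed; a pose out of reach is approached as far as the arm can. A call with a gripper value outside its range is refused whole. The fingers move at their own pace and stop on an object; the grip force is fixed at half the most. Time passes only in rows, so rows that repeat a pose let the fingers close. It gives the time, the measured TCP pose, the force and the opening at its end, in the units of the state.
- bot.get_state(): the state, without advancing time (a new reading comes with each control period).
- bot.camera(name): name is "side" or "top"; returns a dict with "image" (480x640x3 uint8, red, green, blue), "intrinsics" (3x3 intrinsics, pixels), "R" (3x3) and "t" (3): a world point X has camera coordinates R X + t. Camera axes: x right, y down, z forward; pixel columns grow to the right and rows downward; lengths in m; the calibration is good to about 2 mm. A picture is of the moment at which its call begins. There is no depth.
- bot.close_job(): hands the job in, once; it reports no verdict.
The state is a dict: "t": time; "qpos": joint angles; "joint_velocities": joint speeds; "joint_torque": joint torques, N m; "eef_pos": TCP position; "tcp_rot": TCP orientation; "wrist_force": force on the tool from outside, world axes, zero at the start; "moment": the same for the moment, N m; "grip_width": finger opening in m.
Only numpy, scipy, OpenCV 4.12 (cv2) and the standard library are available. Lean on these libraries where they do the work, as an engineer would, in place of code of your own. Each camera call takes 0.05 s, during which the arm holds its last target.

### The job

With your fingertips only, put the small green bench gearbox into third gear: push the red gearstick knob from where it stands in the left track to the middle, across to the right, then forward (away from the robot) fully home into the slot marked with three dots, and let go. Do not let the stick slip into the four-dot slot and never take it between the fingers. Leave the mug, the check weight and the orange block where they stand.

Things in the scene. Friction and masses are not known exactly. Their poses are not given: they have to be found in the camera images.
- gearbox: Green bench gearbox, fixed to the bench: foot 176 x 130 mm, 78 mm high without the stick, short shaft stubs at the rear (to x = +110 mm) and at the side facing the robot (to x = -104 mm). Origin at the centre of its underside on the bench; x points forward (away from the robot, up to 0.4 rad off straight ahead), y left, z up.
- gate: Light grey gate plate on the gearbox, 110 x 92 mm, top at z = 78 mm; same origin and axes as the gearbox. H-shaped opening: left and right tracks (12 mm wide, along x, centred at y = +14 and -14 mm), joined at x = 0 by a cross channel 16 mm wide. Black dots number the slots: 1 forward left, 2 back left, 3 forward right, 4 back right (back = towards the robot).
- knob (a point): Centre of the gearstick's red ball knob, 36 mm in diameter, on an 8 mm steel stem (point z runs up the stem). Pivot at (0, 0, 25) mm of the gearbox frame; knob centre at (140 sin a, -140 sin b cos a, 25 + 140 cos a cos b) mm there, a = joint lever, b = joint lever_cross: 151 to 165 mm over the bench. Stays where it is left; about 2 N at the knob moves it.
- lever (a joint): Fore-and-aft lean a of the gearstick, rad: 0 in the middle (cross channel), +0.335 fully forward (slots 1 and 3), -0.335 fully back towards the robot (slots 2 and 4); hard stops there. Starts anywhere in that range.
- lever_cross (a joint): Sideways lean b of the gearstick, rad: about -0.27 in the left track, +0.27 in the right track; hard stops at -0.285 and +0.285. The lands between the tracks block crossing unless joint lever is within about 0.08 of 0; the right-hand slots can be entered once b is above about 0.24. Starts in the left track.
- slot3 (a point): Fixed point on the gearbox: where the centre of the knob lies when the stick is fully home in the three-dot slot.
- mug: Green mug, 86 mm wide, 94 mm tall, standing loose to the right of the gearbox. Origin at the centre of its underside, z up.
- weight_500: Check weight with a neck, 39 mm in diameter, 63 mm tall, standing loose to the left of the gearbox. Origin at the centre of its underside, z up.
- block_orange: Orange fixture block 30 x 40 x 22 mm lying loose to the left of the gearbox. Origin at the centre of its underside, z up.

How it is judged:
By the outcome, as a careful person would: the job done as asked, in the order asked, and still so for the second after the job is handed in, with the robot touching nothing.
It also fails if it takes over 45 s, if anything falls off the work surface, if the arm or the gripper's body presses on something with over 40 N, if the wrist force passes 120 N, or if a joint passes its speed limit or range.

## Working session

There is one attempt and no reset: what is moved stays moved. The work goes in short steps, Python scripts to look and compute and a tool call to move; the robot and the scene stay as the last step left them, time stands still between calls to the robot, and variables do not carry over. Pictures are saved under pics/ and viewed, and the job is handed in when it is done.

Besides the shell and the picture viewer there is one more tool, called after "Request:" in YAML: its name, and indented under it one key for each argument. move_arm: Moves the arm, as the interface text tells. Its arguments: {"type":"object","properties":{"delta_pos":{"type":"array","items":{"type":"array","items":{"type":"number"}}},"twist":{"type":"array","items":{"type":"array","items":{"type":"number"}}},"jaw":{"type":"array","items":{"type":"number"}}},"required":["delta_pos","twist","jaw"]}

```bash
mkdir -p pics; ls; python3 - <<'E'
from rig import bot
import cv2,numpy as np
for n in("top","side"):
    c=bot.camera(n);cv2.imwrite(f"pics/{n}0.png",c["image"][:,:,::-1])
    print(n,c["intrinsics"],c["R"],c["t"])
print(bot.get_state(),bot.grasp_offset)
E
```

```text
pics
top [[624.19521547   0.         323.52547443]
 [  0.         624.19521547 233.03617538]
 [  0.           0.           1.        ]] [[ 0.02845473 -0.99958785  0.00380175]
 [-0.97465577 -0.02858887 -0.22187566]
 [ 0.2218929   0.00260801 -0.97506756]] [0.01908792 0.55967181 0.99186216]
side [[456.60520714   0.         316.24241587]
 [  0.         456.60520714 236.55763903]
 [  0.           0.           1.        ]] [[ 0.99807325  0.05984408 -0.01638529]
 [ 0.02708775 -0.65784614 -0.75266507]
 [-0.05582154  0.75077103 -0.65819968]] [-0.52552605  0.11315015  0.94632301]
{'t': 0.1, 'qpos': array([-1.44139891e+00,  3.13420762e-01,  1.49835911e+00,  1.62220713e-05,
        1.33099162e+00, -2.23398474e-01]), 'joint_velocities': array([ 0.00050086, -0.0015284 ,  0.00035522, -0.000712  ,  0.00102323,
       -0.00069863]), 'joint_torque': array([ 2.51475038e-03, -4.12901545e+01, -2.60141838e+01, -1.56846213e-04,
        3.03745284e-03,  1.67366170e-05]), 'eef_pos': array([ 0.18137279, -0.4925238 ,  0.30337933]), 'tcp_rot': array([-3.14044659e+00, -2.76528773e-04,  3.52791869e-01]), 'wrist_force': array([ 0.18307422, -0.46593004, -1.16484997]), 'moment': array([-0.01492956,  0.01340458,  0.01713696]), 'grip_width': 0.08527518209019244} 0.0539
```

View pics/top0.png

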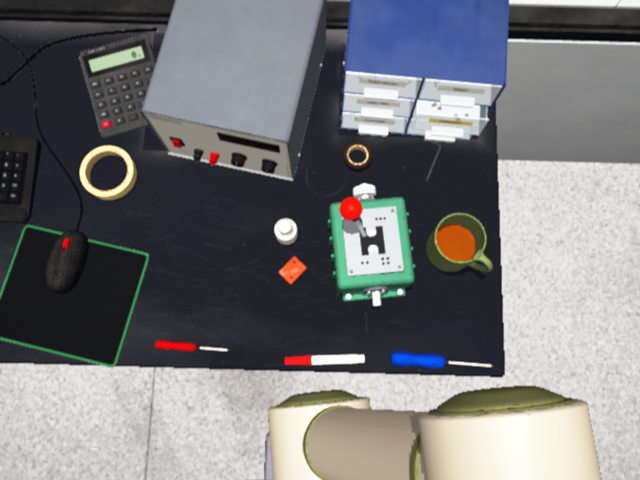

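View pics/side0.png

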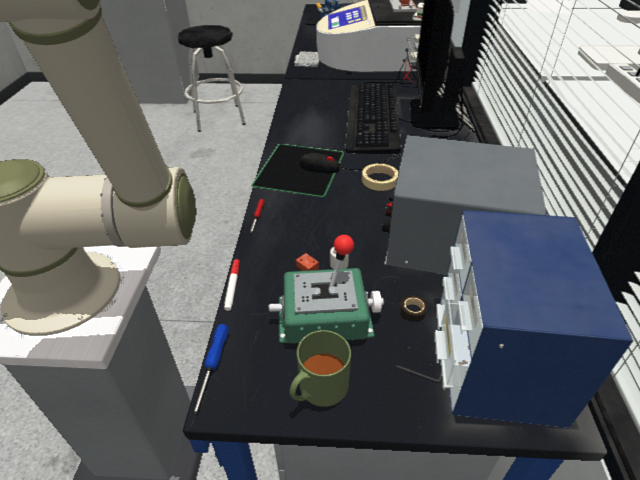

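The top view shows the knob at about (351,209), at the forward left (slot 1). The gate plate is centred near (373,241) and turned slightly. The mug is at the right of the box, the weight and block at its left. Next I measure all of these.

```bash
cat > h.py <<'E'
from rig import bot
import cv2,numpy as np
def ray(c,p):
    K,R,t=c["intrinsics"],c["R"],np.array(c["t"])
    d=R.T@np.linalg.inv(K)@np.array([p[0],p[1],1.]); return -R.T@t,d
def plane(c,p,z):
    o,d=ray(c,p); return o+d*(z-o[2])/d[2]
def proj(c,X):
    q=c["intrinsics"]@(c["R"]@np.array(X)+c["t"]); return q[:2]/q[2]
def tri(a,pa,b,pb):
    o1,d1=ray(a,pa);o2,d2=ray(b,pb)
    s=np.linalg.lstsq(np.c_[d1,-d2],o2-o1,rcond=None)[0]
    x,y=o1+d1*s[0],o2+d2*s[1]; return (x+y)/2,np.linalg.norm(x-y)
def redblob(c,roi):
    x0,y0,x1,y1=roi; h=cv2.cvtColor(c["image"],cv2.COLOR_RGB2HSV)
    m=(((h[...,0]<6)|(h[...,0]>174))&(h[...,1]>190)&(h[...,2]>110)).astype(np.uint8)
    k=np.zeros_like(m);k[y0:y1,x0:x1]=m[y0:y1,x0:x1]
    n,l,s,ce=cv2.connectedComponentsWithStats(k)
    i=1+s[1:,4].argmax(); cn=cv2.findContours((l==i).astype(np.uint8),0,2)[0][0]
    return cv2.minEnclosingCircle(cn)
def knob(): 
    a,b=bot.camera("top"),bot.camera("side")
    pa,pb=redblob(a,(325,150,430,290)),redblob(b,(280,210,390,310))
    print("blobs",pa,pb); return tri(a,pa[0],b,pb[0])
E
python3 - <<'E'
from h import *
print(knob())
c=bot.camera("top");im=c["image"];h=cv2.cvtColor(im,cv2.COLOR_RGB2HSV)
g=((h[...,0]>65)&(h[...,0]<95)&(h[...,1]>100)&(h[...,2]>60)).astype(np.uint8)
r=np.zeros_like(g);r[180:310,320:425]=g[180:310,320:425]
p=((h[...,1]<45)&(h[...,2]>150)).astype(np.uint8); q=np.zeros_like(p);q[203:282,337:408]=p[203:282,337:408]
for nm,m,z in(("gate",q,.078),("green",r,.0)):
    n,l,s,ce=cv2.connectedComponentsWithStats(m);i=1+s[1:,4].argmax()
    cn=cv2.findContours((l==i).astype(np.uint8),0,2)[0][0]
    W=np.array([plane(c,x[0],z)[:2] for x in cn],np.float32)
    print(nm,s[i],cv2.minAreaRect(W*1000))
cv2.imwrite("pics/crop1.png",cv2.resize(im[170:310,270:500,::-1],None,fx=3.4,fy=3.4,interpolation=2))
s=bot.camera("side")["image"]
cv2.imwrite("pics/crop2.png",cv2.resize(s[210:410,240:480,::-1],None,fx=3,fy=3,interpolation=2))
E
```

```text
blobs ((350.80767822265625, 208.11538696289062), 11.664165496826172) ((343.5, 244.26470947265625), 9.748228073120117)
(array([ 0.57777477, -0.0060954 ,  0.15844143]), np.float64(0.00022370334170696574))
gate [ 343  206   61   70 2775] ((545.3147583007812, -45.18811798095703), (111.20230865478516, 92.22581481933594), 6.947993755340576)
green [ 327  197   89  105 3347] ((548.4775390625, -50.3782958984375), (181.1931610107422, 149.21165466308594), 7.075645923614502)
```

View pics/crop1.png

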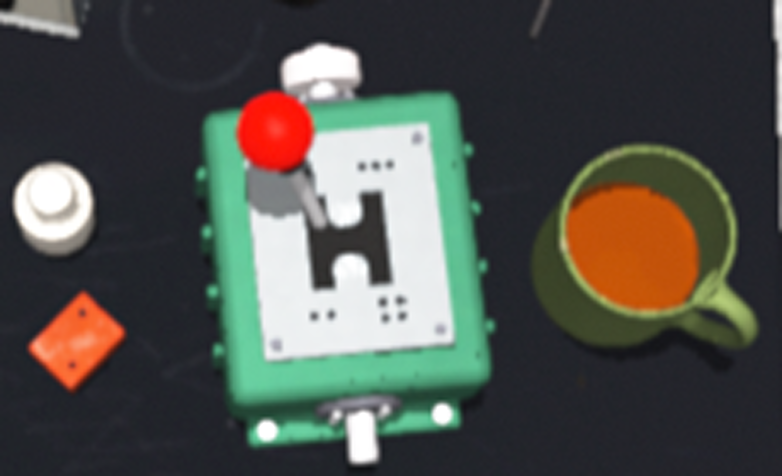

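View pics/crop2.png

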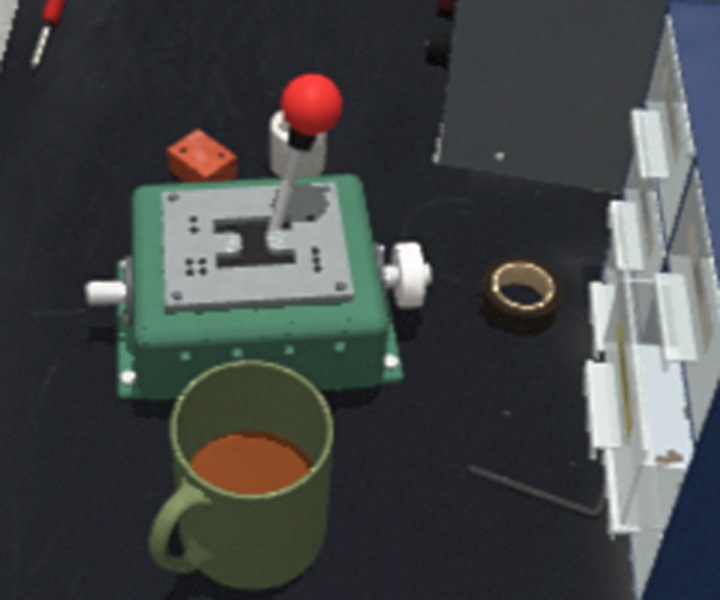

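```bash
python3 - <<'E'
from h import *
a,b=bot.camera("top"),bot.camera("side")
for nm,p,q in(("cab top front-left",(346,66),(461,213)),("cab handle low left",(375,134),(438,297)),("handle up left",(380,97),(455,250)),("grey top front left?",(298,160),(393,200))):
    print(nm,tri(a,p,b,q))
for nm,p in(("greybottom right",(293,178)),("cab bottom",(345,130))): print(nm,plane(a,p,0))
for nm,p,z in(("mug",(457,243),.05),("weight",(286,232),.03),("block",(292,270),.02)): print(nm,plane(a,p,z))
E
python3 - <<'E'
from h import *
a,b=bot.camera("top"),bot.camera("side")
cv2.imwrite("pics/crop3.png",cv2.resize(a["image"][0:230,270:530,::-1],None,fx=2.6,fy=2.6,interpolation=2))
cv2.imwrite("pics/crop4.png",cv2.resize(b["image"][120:420,360:640,::-1],None,fx=2,fy=2,interpolation=2))
E
```

```text
cab top front-left (array([0.77617527, 0.00785807, 0.22614746]), np.float64(0.010207407081903937))
cab handle low left (array([ 0.74312881, -0.04853991,  0.07240978]), np.float64(0.013862435501225108))
handle up left (array([ 0.75546305, -0.04691915,  0.18756565]), np.float64(0.008037188273768862))
grey top front left? (array([0.65543064, 0.07862699, 0.18981429]), np.float64(0.024080762423983444))
greybottom right [6.74757830e-01 9.41666153e-02 2.22044605e-16]
cab bottom [0.7711607  0.00102089 0.        ]
mug [ 0.55105861 -0.19282981  0.05      ]
weight [0.56629309 0.10079763 0.03      ]
block [0.50123458 0.08820155 0.02      ]
```

View pics/crop3.png

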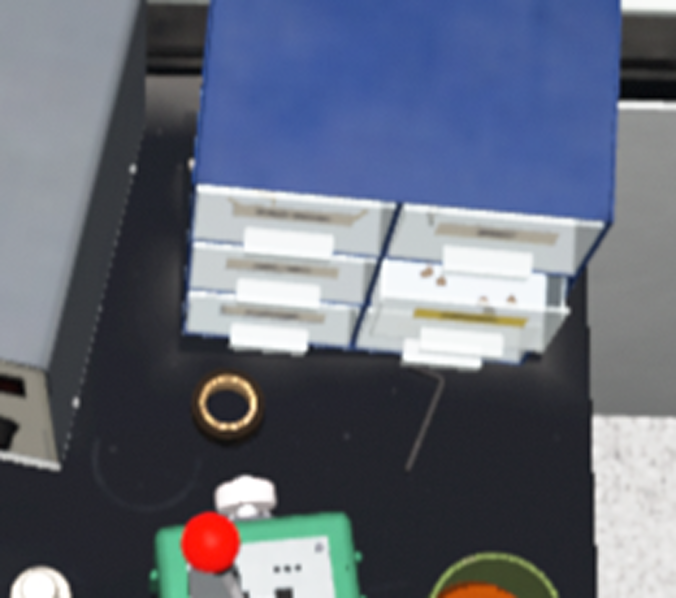

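View pics/crop4.png

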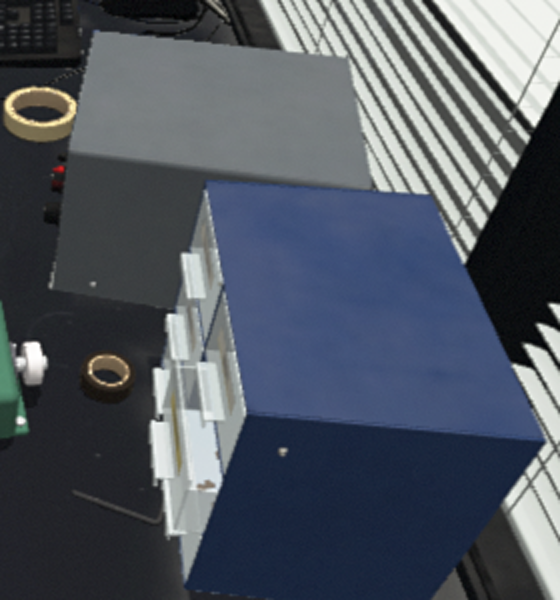

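Request:
move_arm:
  delta_pos:
    - [58, -31, 0]
    - [58, -31, 0]
    - [58, -31, 0]
    - [58, -31, 0]
    - [58, -31, 0]
    - [58, -31, 0]
    - [58, -31, 0]
    - [58, -31, 0]
  twist:
    - [0, 0, 13.3]
    - [0, 0, 13.3]
    - [0, 0, 13.3]
    - [0, 0, 13.3]
    - [0, 0, 13.3]
    - [0, 0, 13.3]
    - [0, 0, 13.3]
    - [0, 0, 13.3]
  jaw: [0, 0, 0, 0, 0, 0, 0, 0]

```text
t: 1.3
eef_pos: [0.4472, -0.1934, 0.3042]
tcp_rot: [3.141, -0.0, 0.121]
wrist_force: [1.2, -1.0, 0.0]
grip_width: -0.0001
```

Request:
move_arm:
  delta_pos:
    - [19.3, -17, 0]
    - [19.3, -17, 0]
    - [19.3, -17, 0]
    - [19.3, -17, 0]
    - [19.3, -17, 0]
    - [19.3, -17, 0]
    - [19.3, -17, 0]
    - [19.3, -17, 0]
  twist:
    - [0, 0, 0]
    - [0, 0, 0]
    - [0, 0, 0]
    - [0, 0, 0]
    - [0, 0, 0]
    - [0, 0, 0]
    - [0, 0, 0]
    - [0, 0, 0]
  jaw: [0, 0, 0, 0, 0, 0, 0, 0]

```text
t: 2.1
eef_pos: [0.6168, -0.004, 0.3038]
tcp_rot: [3.141, 0.001, 0.12]
wrist_force: [-0.5, -0.4, 0.1]
grip_width: -0.0001
```

```bash
cat >> h.py <<'E'
C=np.array([.5453,-.0452]);YAW=.1213
def box(p):
    d=np.array(p[:2])-C;c,s=np.cos(YAW),np.sin(YAW); return np.array([c*d[0]+s*d[1],-s*d[0]+c*d[1]])*1000
def status(tag,kn=True):
    s=bot.get_state();print("t",s["t"],"tcp",s["eef_pos"].round(4),s["tcp_rot"].round(3),"box",box(s["eef_pos"]).round(1),"F",s["wrist_force"].round(1))
    a,b=bot.camera("top"),bot.camera("side")
    o=np.hstack([cv2.resize(a["image"][150:300,290:490],(400,300)),cv2.resize(b["image"][170:350,230:470],(400,300))])
    cv2.imwrite(f"pics/{tag}.png",o[:,:,::-1])
    if kn:
        try:
            pa,pb=redblob(a,(325,150,430,290)),redblob(b,(280,210,390,310));X,e=tri(a,pa[0],b,pb[0])
            print(pa,pb,"knob",X.round(4),"err",round(e,4),"box",box(X).round(1))
        except Exception as ex: print(ex)
E
python3 -c "
from h import *
status('s1')"
```

```text
t 2.1 tcp [ 0.6168 -0.004   0.3038] [3.141e+00 1.000e-03 1.200e-01] box [76.  32.3] F [-0.5 -0.4  0.1]
attempt to get argmax of an empty sequence
```

View pics/s1.png

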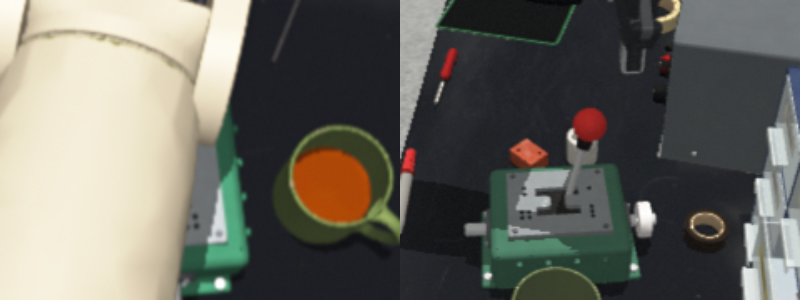

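Side view: the shut fingers hang at about (632,60), ahead of and above the knob at (590,125). The arm hides the top view. Lowering on the knob's far side.

Request:
move_arm:
  delta_pos:
    - [0.4, 0, 3]
    - [0.4, 0, 6]
    - [0.4, 0, 9.3]
    - [0.4, 0, 9.3]
  twist:
    - [0, 0, 0]
    - [0, 0, 0]
    - [0, 0, 0]
    - [0, 0, 0]
  jaw: [0, 0, 0, 0]

```text
t: 2.6
eef_pos: [0.6194, -0.0035, 0.2072]
tcp_rot: [-3.139, 0.007, 0.119]
wrist_force: [0.8, -0.4, 0.5]
grip_width: -0.0
```

```bash
cat >> h.py <<'E'
from scipy.optimize import least_squares
def kside(tag,b=None,a=None):
    """knob from the side view alone: ray meets the sphere of 140 mm about the pivot"""
    c=bot.camera("side");s=bot.get_state()
    p=redblob(c,(280,190,400,320))
    o,d=ray(c,p[0]);P=np.array([*C,.025]);d=d/np.linalg.norm(d);m=P-o
    t0=m@d;q=m@m-t0*t0;h=np.sqrt(max(0,.14**2-q))
    print("t",s["t"],"tcpbox",box(s["eef_pos"]).round(1),"z",s["eef_pos"][2].round(4),"F",s["wrist_force"].round(1),"blob",p)
    for t in(t0-h,t0+h):
        X=o+t*d;bx=box(X);A=np.arcsin(bx[0]/140);B=np.arcsin(-bx[1]/140/np.cos(A));print("knob box",bx.round(1),X[2].round(4),"a,b",A.round(3),B.round(3))
    cv2.imwrite(f"pics/{tag}.png",cv2.resize(c["image"][170:350,230:470,::-1],(800,600)))
E
python3 -c "
from h import *
kside('s2')"
```

```text
t 2.65 tcpbox [79.7 32.3] z 0.2102 F [ 0.8 -0.9  0.4] blob ((343.3503112792969, 244.3263397216797), 9.695535659790039)
knob box [37.2 39.5] 0.1541 a,b 0.269 -0.297
knob box [ 47.3 119. ] 0.0816 a,b 0.345 -1.127
```

View pics/s2.png

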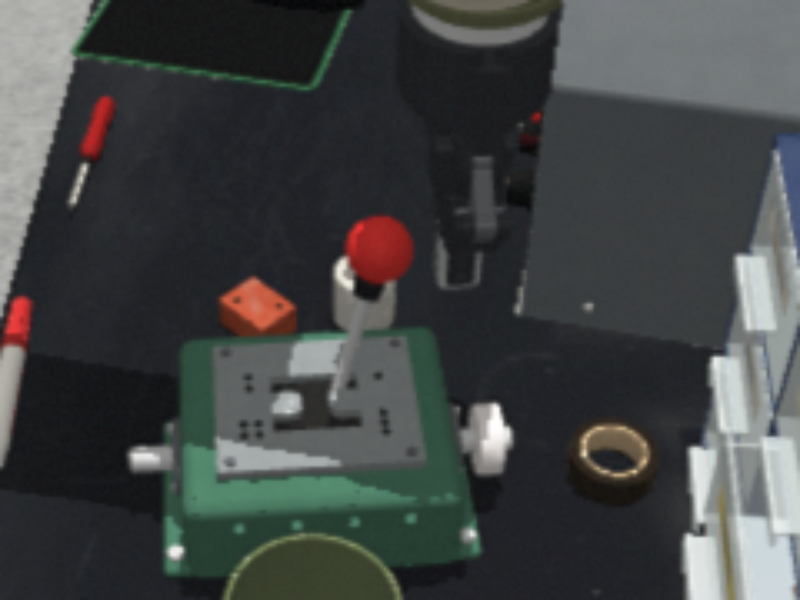

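The fingertips stand at about (460,285) in the crop, clear of the knob on its far side at (380,248). Pulling back gently.

Request:
move_arm:
  delta_pos:
    - [-0.8, -0.4, 0]
    - [-1.4, -0.4, 0]
    - [-2, -0.4, 0]
    - [-2.6, -0.4, 0]
    - [-3.2, -0.4, 0]
    - [-3.8, -0.4, 0]
    - [-3.8, -0.4, 0]
  twist:
    - [0, 0, 0]
    - [0, 0, 0]
    - [0, 0, 0]
    - [0, 0, 0]
    - [0, 0, 0]
    - [0, 0, 0]
    - [0, 0, 0]
  jaw: [0, 0, 0, 0, 0, 0, 0]

```text
t: 3.35
eef_pos: [0.5824, -0.0034, 0.211]
tcp_rot: [-3.142, 0.001, 0.12]
wrist_force: [0.4, 0.0, 0.1]
grip_width: -0.0001
```

```bash
python3 -c "
from h import *
kside('s3')"
```

```text
t 3.4 tcpbox [42.2 37. ] z 0.2109 F [ 0.1 -0.4 -0. ] blob ((330.0, 243.0), 9.486932754516602)
knob box [13.4 40. ] 0.1585 a,b 0.096 -0.291
knob box [ 21.  127.1] 0.0798 a,b 0.151 -1.164
```

View pics/s3.png

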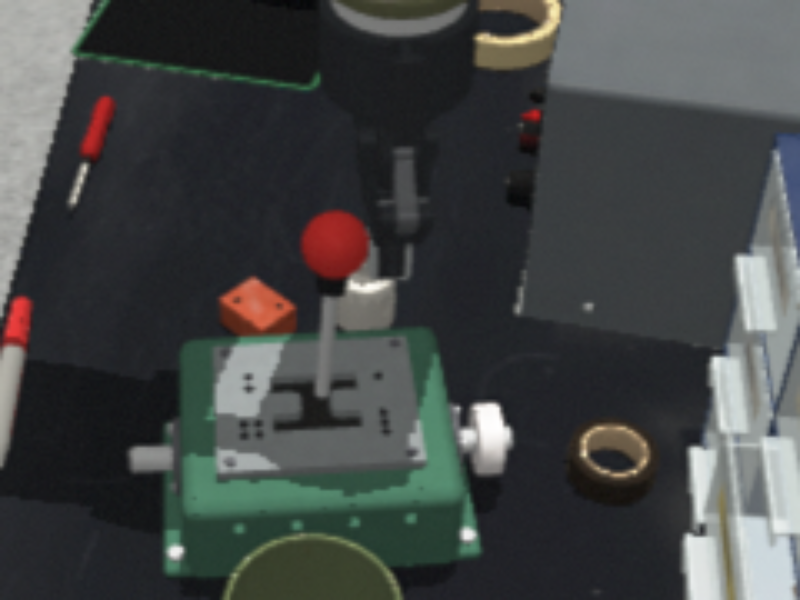

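Request:
move_arm:
  delta_pos:
    - [-0.5, 0, 0]
    - [-0.9, 0, 0]
    - [-1.3, 0, 0]
    - [-1.3, 0, 0]
  twist:
    - [0, 0, 0]
    - [0, 0, 0]
    - [0, 0, 0]
    - [0, 0, 0]
  jaw: [0, 0, 0, 0]

```text
t: 3.8
eef_pos: [0.5697, -0.0049, 0.2109]
tcp_rot: [-3.142, 0.001, 0.121]
wrist_force: [0.7, 0.9, 0.2]
grip_width: 0.0
```

```bash
python3 -c "
from h import *
kside('s4')"
```

```text
t 3.85 tcpbox [29.2 37. ] z 0.2109 F [-0.2  0.6  1.4] blob ((323.0, 243.0), 9.486932754516602)
knob box [ 1.  40.4] 0.159 a,b 0.007 -0.293
knob box [  6.9 128.9] 0.0792 a,b 0.049 -1.173
```

View pics/s4.png

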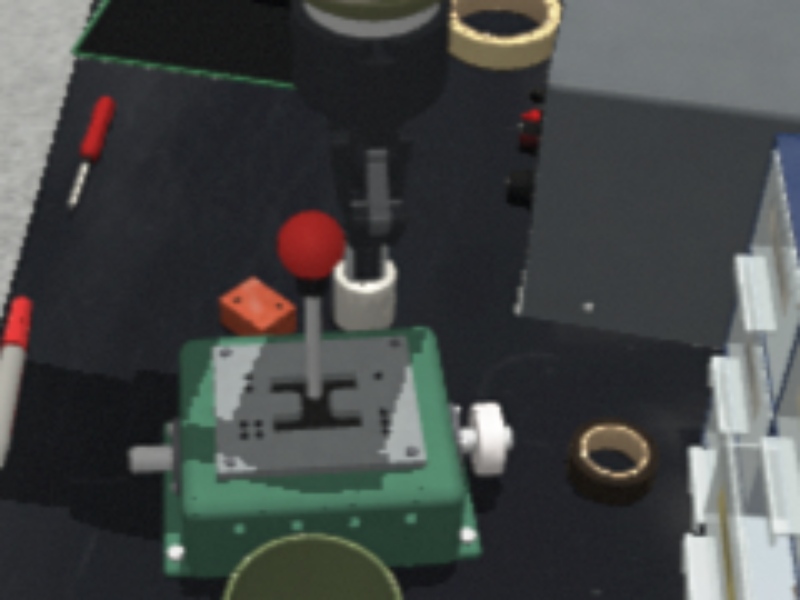

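The stick is now near a ≈ 0, with the knob in the crop at (310,245) and upright over the cross channel. Going round to the knob's left side.

Request:
move_arm:
  delta_pos:
    - [0.7, 0, 0]
    - [1.4, 0, 0]
    - [1.4, -1.5, 0]
    - [1.4, -3, 0]
    - [1.4, -4.5, 0]
    - [1.4, -4.5, 0]
    - [-0.5, -4.5, 0]
    - [-1.5, -4.5, 0]
  twist:
    - [0, 0, 0]
    - [0, 0, 0]
    - [0, 0, 0]
    - [0, 0, 0]
    - [0, 0, 0]
    - [0, 0, 0]
    - [0, 0, 0]
    - [0, 0, 0]
  jaw: [0, 0, 0, 0, 0, 0, 0, 0]

```text
t: 4.65
eef_pos: [0.5489, 0.0382, 0.2108]
tcp_rot: [3.142, 0.001, 0.121]
wrist_force: [-0.7, -0.1, 0.1]
grip_width: 0.0005
```

```bash
python3 -c "
from h import *
kside('s5');status('s5b')"
```

```text
t 4.7 tcpbox [12.9 82.4] z 0.2109 F [ 0.6  0.3 -0. ] blob ((323.1538391113281, 242.84616088867188), 9.68203353881836)
knob box [ 1.3 41. ] 0.1589 a,b 0.01 -0.297
knob box [  7.2 128.6] 0.0799 a,b 0.052 -1.167
t 4.7 tcp [0.5482 0.0381 0.2109] [-3.142e+00  1.000e-03  1.210e-01] box [12.9 82.4] F [ 0.6  0.3 -0. ]
attempt to get argmax of an empty sequence
```

View pics/s5b.png

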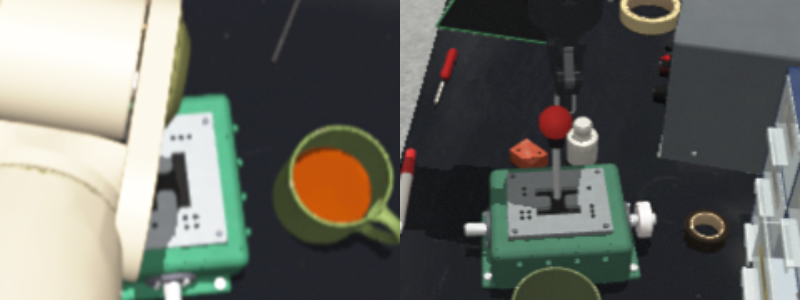

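Request:
move_arm:
  delta_pos:
    - [-1.1, 0, 0]
    - [-1.1, 0, 0]
    - [-1.1, 0.9, 0]
    - [-1.1, 1.8, 0]
    - [-1.1, 2.6, 0]
    - [-1.1, 3.4, 0]
    - [-1.1, 4.2, 0]
    - [-1.1, 4.2, 0]
  twist:
    - [0, 0, 0]
    - [0, 0, 0]
    - [0, 0, 0]
    - [0, 0, 0]
    - [0, 0, 0]
    - [0, 0, 0]
    - [0, 0, 0]
    - [0, 0, 0]
  jaw: [0, 0, 0, 0, 0, 0, 0, 0]

```text
t: 5.6
eef_pos: [0.5441, -0.0062, 0.2108]
tcp_rot: [3.141, 0.0, 0.119]
wrist_force: [-1.1, 0.3, 0.5]
grip_width: 0.0001
```

```bash
python3 -c "
from h import *
kside('s6')"
```

```text
t 5.65 tcpbox [ 3.5 39.4] z 0.2107 F [-0.1  0.4  0.1] blob ((324.3522644042969, 253.2954559326172), 9.985663414001465)
knob box [1.  7.6] 0.1648 a,b 0.007 -0.055
knob box [ 10.2 138.7] 0.0411 a,b 0.073 -1.455
```

View pics/s6.png

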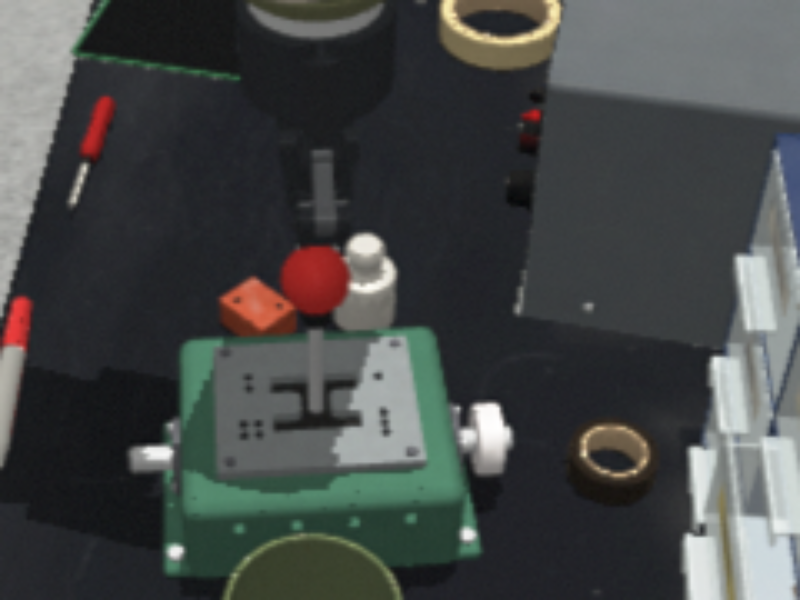

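Knob at a ≈ 0, crossing cleanly, now near the centre (crop (315,280)). Continuing to the right.

Request:
move_arm:
  delta_pos:
    - [0, 0.8, 0]
    - [0, 1.6, 0]
    - [0, 2.4, 0]
    - [0, 3.2, 0]
    - [0, 3.8, 0]
    - [0, 4.2, 0]
    - [0, 4.2, 0]
  twist:
    - [0, 0, 0]
    - [0, 0, 0]
    - [0, 0, 0]
    - [0, 0, 0]
    - [0, 0, 0]
    - [0, 0, 0]
    - [0, 0, 0]
  jaw: [0, 0, 0, 0, 0, 0, 0]

```text
t: 6.35
eef_pos: [0.5491, -0.0474, 0.2108]
tcp_rot: [3.141, 0.0, 0.12]
wrist_force: [-0.8, -0.1, 0.3]
grip_width: 0.0001
```

```bash
python3 -c "
from h import *
kside('s7');status('s7b')"
```

```text
t 6.4 tcpbox [ 3.5 -2.3] z 0.2109 F [ 0.4 -0.2 -0.7] blob ((325.9375, 272.47320556640625), 10.52706241607666)
knob box [  0.5 -34.1] 0.1608 a,b 0.003 0.246
knob box [ 13.1 134.3] -0.0122 a,b 0.094 -1.301
t 6.4 tcp [ 0.5491 -0.0471  0.2109] [3.141 0.    0.12 ] box [ 3.5 -2.3] F [ 0.4 -0.2 -0.7]
attempt to get argmax of an empty sequence
```

View pics/s7.png

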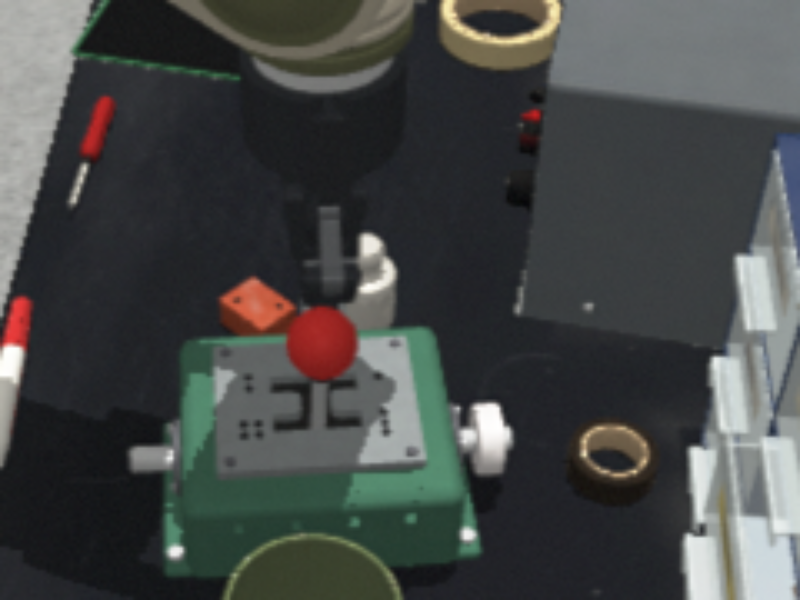

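View pics/s7b.png

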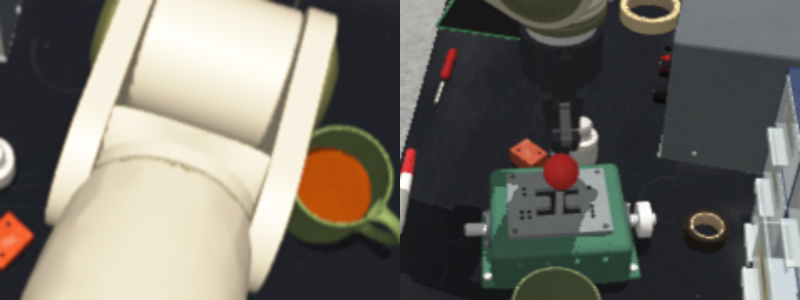

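Request:
move_arm:
  delta_pos:
    - [0, 0.2, 0]
    - [0, 0.3, 0]
    - [0, 0.3, 0]
  twist:
    - [0, 0, 0]
    - [0, 0, 0]
    - [0, 0, 0]
  jaw: [0, 0, 0]

```text
t: 6.8
eef_pos: [0.5494, -0.0496, 0.2109]
tcp_rot: [-3.141, 0.0, 0.121]
wrist_force: [1.0, 0.6, -1.0]
grip_width: 0.0
```

```bash
python3 -c "
from h import *
kside('s8')"
```

```text
t 6.85 tcpbox [ 3.5 -4.9] z 0.2108 F [-0.3  1.9 -0.6] blob ((326.0, 273.5), 10.547611236572266)
knob box [  0.4 -36. ] 0.1603 a,b 0.003 0.26
knob box [ 13.2 133.6] -0.0147 a,b 0.094 -1.282
```

Request:
move_arm:
  delta_pos:
    - [0, 0.15, 0]
    - [0, 0.15, 0]
  twist:
    - [0, 0, 0]
    - [0, 0, 0]
  jaw: [0, 0]

```text
t: 7.05
eef_pos: [0.5495, -0.0512, 0.2108]
tcp_rot: [-3.141, 0.0, 0.121]
wrist_force: [-0.5, 2.4, -1.3]
grip_width: -0.0004
```

```bash
python3 -c "
from h import *
kside('s9')"
```

```text
t 7.1 tcpbox [ 3.5 -6.4] z 0.2108 F [ 0.6  0.6 -0.1] blob ((326.0434875488281, 274.295654296875), 10.480006217956543)
knob box [  0.4 -37.5] 0.1599 a,b 0.003 0.271
knob box [ 13.2 133. ] -0.0165 a,b 0.095 -1.268
```

b ≈ 0.27, a ≈ 0. Backing off to the left and going round behind the knob.

Request:
move_arm:
  delta_pos:
    - [0, -1, 0]
    - [0, -1.8, 0]
    - [0, -1.8, 0]
    - [-2, -1.8, 0]
    - [-4.9, -1.8, 0]
    - [-4.9, -1.8, 0]
    - [-4.9, 1, 0]
    - [-4.9, 3.1, 0]
  twist:
    - [0, 0, 0]
    - [0, 0, 0]
    - [0, 0, 0]
    - [0, 0, 0]
    - [0, 0, 0]
    - [0, 0, 0]
    - [0, 0, 0]
    - [0, 0, 0]
  jaw: [0, 0, 0, 0, 0, 0, 0, 0]

```text
t: 7.9
eef_pos: [0.5053, -0.0887, 0.2114]
tcp_rot: [3.141, -0.001, 0.121]
wrist_force: [-0.2, 0.0, 0.8]
grip_width: 0.0001
```

```bash
python3 -c "
from h import *
kside('s10')"
```

```text
t 7.95 tcpbox [-44.9 -40.9] z 0.2113 F [-1.3 -2.1 -0. ] blob ((325.6504821777344, 274.3349609375), 10.598762512207031)
knob box [ -0.3 -37.5] 0.1599 a,b -0.002 0.271
knob box [ 12.4 133.1] -0.0166 a,b 0.088 -1.268
```

View pics/s10.png

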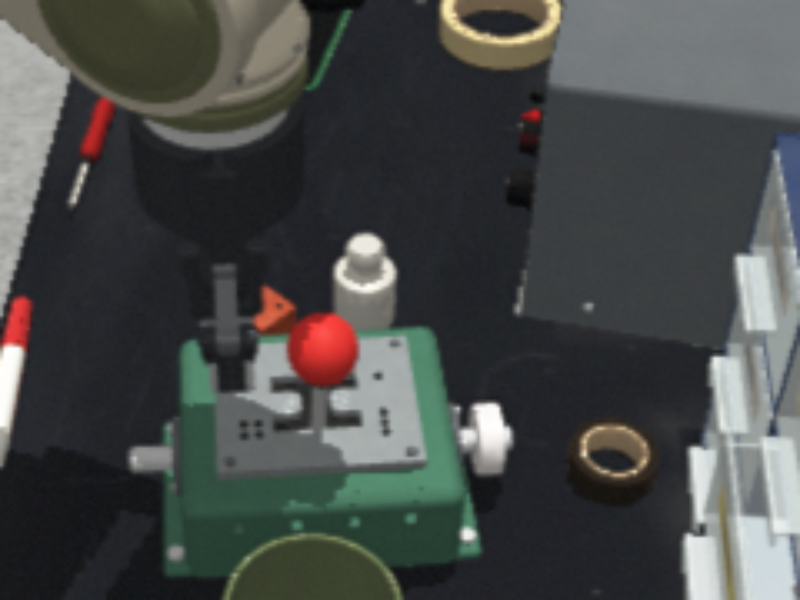

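Fingertips are behind the knob; knob stays at (322,350) in the crop, a ≈ 0, b ≈ 0.27. Pushing forward.

Request:
move_arm:
  delta_pos:
    - [0.8, -0.2, 0]
    - [1.6, -0.2, 0]
    - [2.2, -0.2, 0]
    - [2.8, -0.2, 0]
    - [3.4, -0.2, 0]
    - [4, -0.2, 0]
    - [4.5, -0.2, 0]
    - [4.5, -0.2, 0]
  twist:
    - [0, 0, 0]
    - [0, 0, 0]
    - [0, 0, 0]
    - [0, 0, 0]
    - [0, 0, 0]
    - [0, 0, 0]
    - [0, 0, 0]
    - [0, 0, 0]
  jaw: [0, 0, 0, 0, 0, 0, 0, 0]

```text
t: 8.75
eef_pos: [0.5495, -0.0803, 0.2107]
tcp_rot: [-3.141, 0.0, 0.121]
wrist_force: [-1.1, 0.7, -0.0]
grip_width: 0.0001
```

```bash
python3 -c "
from h import *
kside('s11')"
```

```text
t 8.8 tcpbox [ -0.3 -35.4] z 0.2107 F [-0.9  0.2 -0.2] blob ((343.8513488769531, 274.47296142578125), 10.341681480407715)
knob box [ 29.8 -37. ] 0.1567 a,b 0.215 0.274
knob box [ 51.2 125. ] -0.0118 a,b 0.374 -1.284
```

View pics/s11.png

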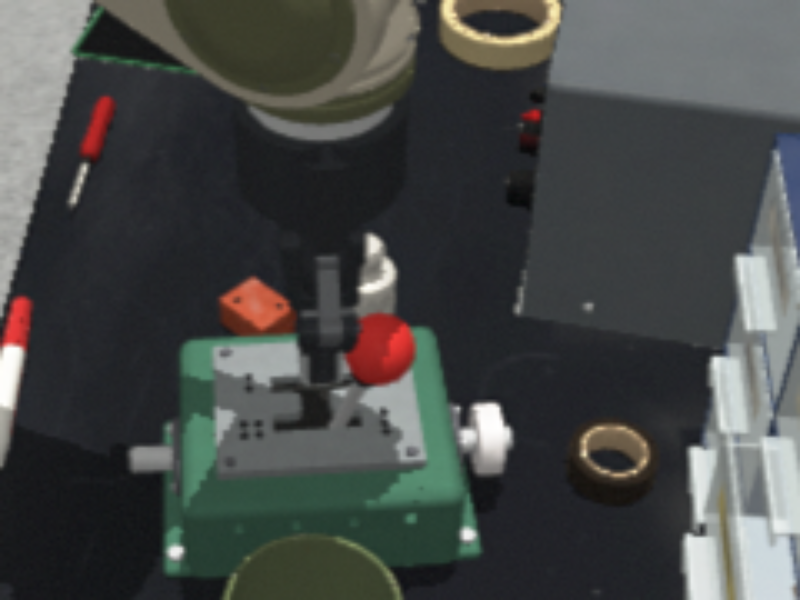

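In the three-dot track (knob at (380,348) in the crop). On to the stop.

Request:
move_arm:
  delta_pos:
    - [0.5, 0, 0]
    - [1, 0, 0]
    - [1.4, 0, 0]
    - [1.7, 0, 0]
    - [1.7, 0, 0]
  twist:
    - [0, 0, 0]
    - [0, 0, 0]
    - [0, 0, 0]
    - [0, 0, 0]
    - [0, 0, 0]
  jaw: [0, 0, 0, 0, 0]

```text
t: 9.3
eef_pos: [0.5663, -0.0784, 0.2108]
tcp_rot: [3.141, -0.0, 0.121]
wrist_force: [-0.9, -0.1, -0.1]
grip_width: 0.0002
```

```bash
python3 -c "
from h import *
kside('s12')"
```

```text
t 9.35 tcpbox [ 16.7 -35.5] z 0.2109 F [ 0.5 -0.5 -1.1] blob ((353.5, 275.0), 10.404426574707031)
knob box [ 46.2 -35.3] 0.1524 a,b 0.336 0.27
knob box [ 70.8 116.6] -0.0064 a,b 0.531 -1.308
```

Reads home, but there's no stop force yet. Nudging on in 1 mm steps until the force shows the stop.

Request:
move_arm:
  delta_pos:
    - [0.1, 0, 0]
    - [0.1, 0, 0]
    - [0.2, 0, 0]
    - [0.2, 0, 0]
  twist:
    - [0, 0, 0]
    - [0, 0, 0]
    - [0, 0, 0]
    - [0, 0, 0]
  jaw: [0, 0, 0, 0]

```text
t: 9.75
eef_pos: [0.5677, -0.0782, 0.2108]
tcp_rot: [-3.141, 0.001, 0.121]
wrist_force: [-3.9, 0.7, -0.6]
grip_width: -0.0
```

```bash
python3 -c "
from h import *
kside('s13')"
```

```text
t 9.8 tcpbox [ 18.3 -35.4] z 0.2108 F [-3.2  0.4 -1. ] blob ((353.58209228515625, 275.0932922363281), 10.418425559997559)
knob box [ 46.3 -35.5] 0.1523 a,b 0.337 0.272
knob box [ 71.  116.5] -0.0065 a,b 0.532 -1.306
```

Request:
move_arm:
  delta_pos:
    - [0.1, 0, 0]
    - [0.15, 0, 0]
    - [0.15, 0, 0]
  twist:
    - [0, 0, 0]
    - [0, 0, 0]
    - [0, 0, 0]
  jaw: [0, 0, 0]

```text
t: 10.1
eef_pos: [0.5689, -0.078, 0.2106]
tcp_rot: [-3.141, 0.002, 0.121]
wrist_force: [-7.7, -1.0, -1.3]
grip_width: -0.0001
```

```bash
python3 -c "
from h import *
kside('s14')"
```

```text
t 10.15 tcpbox [ 19.4 -35.4] z 0.2106 F [-6.4 -0.9 -1.5] blob ((353.7300109863281, 275.17498779296875), 10.321107864379883)
knob box [ 46.5 -35.5] 0.1522 a,b 0.339 0.273
knob box [ 71.3 116.3] -0.0066 a,b 0.534 -1.305
```

The force has risen to 7 N and the knob no longer moves, so it is at the hard stop. Backing straight off, then up and away.

Request:
move_arm:
  delta_pos:
    - [-0.8, 0, 0]
    - [-2, 0, 0]
    - [-3, 0, 0]
    - [-3, 0, 0]
    - [-3, 0, -4]
    - [-3, 0, -8]
    - [-8, 0, -9]
    - [-13, 0, -9]
  twist:
    - [0, 0, 0]
    - [0, 0, 0]
    - [0, 0, 0]
    - [0, 0, 0]
    - [0, 0, 0]
    - [0, 0, 0]
    - [0, 0, 0]
    - [0, 0, 0]
  jaw: [0, 0, 0, 0, 0, 0, 0, 0]

```text
t: 10.95
eef_pos: [0.4414, -0.0938, 0.3028]
tcp_rot: [3.139, -0.005, 0.122]
wrist_force: [-0.6, -1.5, 0.7]
grip_width: -0.0001
```

Request:
move_arm:
  delta_pos:
    - [-5, 5, 0]
    - [-5, 10, 0]
    - [-5, 15, 0]
    - [-5, 20, 0]
    - [-5, 25, 0]
    - [-5, 25, 0]
    - [-5, 25, 0]
    - [-5, 25, 0]
  twist:
    - [0, 0, 0]
    - [0, 0, 0]
    - [0, 0, 0]
    - [0, 0, 0]
    - [0, 0, 0]
    - [0, 0, 0]
    - [0, 0, 0]
    - [0, 0, 0]
  jaw: [0, 0, 0, 0, 0, 0, 0, 0]

```text
t: 11.75
eef_pos: [0.422, -0.3473, 0.3009]
tcp_rot: [-3.142, -0.0, 0.121]
wrist_force: [-0.5, -0.7, 0.6]
grip_width: 0.0001
```

```bash
python3 -c "
from h import *
kside('s15');status('s15b')
a=bot.camera('top')
for nm,p,z in(('mug',(457,243),.05),): pass
o=cv2.imread('pics/top0.png')[:,:,::-1].astype(int)
d=(abs(o-a['image'].astype(int)).max(2)>40)
for nm,(x0,y0,x1,y1) in dict(mug=(425,208,495,275),weight=(272,215,300,247),block=(277,254,308,286)).items(): print(nm,'changed px',d[y0:y1,x0:x1].sum())
"
```

```text
t 11.8 tcpbox [-158.8 -284.5] z 0.3011 F [0.5 0.3 0.5] blob ((353.5, 275.0), 10.404426574707031)
knob box [ 46.2 -35.3] 0.1524 a,b 0.336 0.27
knob box [ 70.8 116.6] -0.0064 a,b 0.531 -1.308
t 11.8 tcp [ 0.4221 -0.3468  0.3011] [ 3.141 -0.     0.121] box [-158.8 -284.5] F [0.5 0.3 0.5]
((396.021728515625, 199.02174377441406), 11.69184398651123) ((353.38677978515625, 274.8396301269531), 10.406292915344238) knob [ 0.5954 -0.0765  0.1547] err 0.0005 box [ 45.9 -37.1]
mug changed px 0
weight changed px 0
block changed px 0
```

View pics/s15b.png

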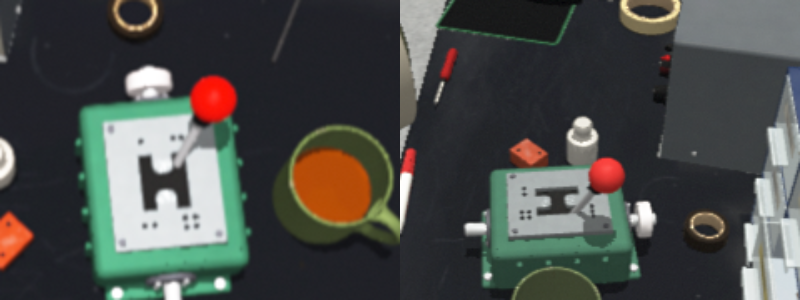

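The knob is at the forward right (top crop (213,98)), with the stem in the three-dot slot. The mug, weight and block show no change, and the arm is clear.

```bash
python3 -c "
from rig import bot
print(bot.close_job())"
```

```text
the job is handed in; nothing more can be done
None
```

The gearbox is in third gear and the job is handed in, at about 12 s on the robot's clock. With the fingers shut, I pushed the knob back to the middle, across to the right, and forward to the hard stop. It was never taken between the fingers or let into the four-dot slot. I then backed the arm well clear.

**Knob position:** the last two-view check put it at (45.9, -37.1) mm in the gearbox frame. Fully home is about (46.0, -35 to -37) mm. That gives a ≈ 0.335 and b ≈ 0.27–0.28.

**Stop:** the push force rose to about 7 N with the knob no longer moving.

**Other items:** the top picture showed no changed pixels around the mug, the check weight or the orange block.

**Disagreement:** the side-view and two-view estimates of the knob's sideways position differed by about 2 mm at the end. At the start, in the left track, they differed by about 5 mm. The sideways lean at the end is in the right-hand track either way.

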